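# Shift the bench polisher to fast and start it

## Task

Set the small green bench polisher to fast and start it: with a fingertip, push its orange-gripped speed lever from the off stop, on through the first (slow) detent, until it sits at the second (fast) stop, and take the finger off it. Then press the green start button fully down and let it come up again. Only push and press, do not pinch the lever's grip; do not press the red stop button, and do not shift or lift any of the loose things standing round about.

Things in the scene. Friction and masses are not known exactly. Their poses are not given: they have to be found in the camera images.
- polisher: fixed bench polisher: green housing, aluminium deck 190 x 190 mm, 55 mm above the table. Origin at the centre of its underside, x axis to its rear, y to its left, z up. Rear left on the deck a grey felt disc (90 mm across, centre x +45, y +35, up to 28 mm above the deck); in the front half the lever's sector: a black dot at off, one yellow dot at slow, two at fast
- lever_pivot (a point): point on the speed lever's vertical pivot axis at deck height, at x +10, y -30 mm in the polisher's frame. The lever points from here towards the polisher's front; its grip travels about 38 mm from off to slow and 38 mm more to fast
- speed_lever (a joint): lever angle about its vertical pivot, rad: 0 = off stop, 0.45 = first detent (slow), 0.90 = second stop (fast); hard ends at -0.03 and 0.93. Grows counter-clockwise seen from above: at value q the grip lies at angle q - 0.45 from the polisher's -x direction about the pivot, so it swings from left (+y) to right (-y). A spring draws it to the nearest of the three (within 0.03); humps at 0.225 and 0.675 rad, about 5 N at the grip
- lever_grip (a point): centre of the upright orange grip on the lever's end, 85 mm from the pivot axis and 32 mm above the deck. The grip is 26 mm long (along the lever), 24 mm thick (across it, the way it swings) and stands from 14 to 50 mm above the deck, free on both sides. It is made of two orange halves, one on the pushed side, one on the other; fingers pressing on both at once counts as pinching.
- start_button_top (a point): centre of the top of the green start button, a round spring cap 28 mm across on a grey 60 x 60 mm box that is fixed in front of the polisher; it is pressed straight down
- start_button (a joint): travel of the green button, m: 0 = up, 0.006 = fully down; springs back; about 5 N to press fully
- stop_button_top (a point): centre of the top of the red stop button, of the same size on an equal box; the two boxes may stand either way round; not to be pressed
- stop_button (a joint): travel of the red button, m: 0 = up, 0.006 = fully down
- offcut: loose rough pink stone offcut, 27 x 32 x 22 mm, lying on the rear right of the polisher's deck; origin at its underside; leave alone
- the_loupe: loose black folding loupe, 46 x 32 x 15 mm; origin at its underside; leave alone
- dop_stick: loose wooden dop stick with a pink stone on its tip, 18 x 122 x 18 mm, lying; origin at its underside; leave alone
- tape: loose roll of beige masking tape, 100 mm across, 24 mm high, lying; origin at its underside; leave alone
- sprayer: loose yellow spray bottle with white trigger head, 66 x 81 x 190 mm, standing; origin at its underside; leave alone
- slab: loose flat yellow-brown stone slab, 48 x 66 x 8 mm; origin at its underside; leave alone

How it is judged:
By the outcome, as a careful person would: the job done as asked, in the order asked, and still so for the second after the job is handed in, with the robot touching nothing.
It also fails if it takes over 51 s, if anything falls off the work surface, if the arm or the gripper's body presses on something with over 40 N, if the wrist force passes 120 N, or if a joint passes its speed limit or range.

## Robot

A 7-joint arm with a two-finger parallel gripper is mounted at the origin on a cart in front of the work surface, level with it; the furniture and walls round the work are solid. World frame = base frame: x ahead of the robot, y to its left, z up, the work surface at z = 0. Lengths are in m, angles in rad, forces in N, time in s.
With the tool pointing down it reaches from about 0.35 to 0.9 m from the base axis. Payload 19.9 kg.
Tool frame: the origin (TCP) lies midway between the tips of the shut fingers; the grasp point (between the pads) lies 19 mm behind it; z points along the fingers, y is the direction in which the jaws open and shut (so a half turn about z gives the same grasp; the last joint's range is limited). The gripper opens to 94 mm and grips with 3 to 60 N. Pads are 16 mm wide; open, the fingers measure 119 mm over their backs; the gripper's body (75 mm by 177 mm) begins 78 mm behind the grasp point.
Start: joints at [-1.232, 0.417, -0.01, 1.614, 0.005, 1.111, -0.053], TCP at [0.232, 0.58, 0.205] pointing down, gripper open.
Joint ranges: [-2.81, 2.81], [-0.39, 2.02], [-1.27, 1.25], [0.06, 2.57], [-1.19, 4.33], [0.19, 2], [-2.82, 2.82]. Speed limits (rad/s): [1.89, 1.89, 2.39, 2.39, 3.01, 3.01, 3.01].

## Interface

Orientations are given as a rotation vector (axis times angle).
In Python, from rig import robot, eyes gives the robot as it stands.
- The arm moves only by the shell command python3 -m handwheel 'ROWS' [OPENING]. ROWS is text: rows parted by semicolons, each of 6 numbers parted by spaces: the shift along the tool's x, y, z in units of 0.03 m (1.0 is 0.03 m), then the turn, a rotation vector about the tool's x, y, z in units of 0.1 rad (1.0 is 0.1 rad). In form: tx ty tz wx wy wz; .... A call has 1 to 20 rows; each row shifts and turns the commanded pose from where the row before left it, along the tool's axes as they then stand; what a row does not reach is not made up. A row lasts 1/10 s, in which the tool goes at most 50 mm and 8.59 degrees, less where a joint would pass 70% of its speed; a pose out of reach is approached as far as the arm can. A call with a number of a shift or a turn outside -1 to 1 is refused whole. A call with a gripper value outside its range is refused whole. OPENING is the opening, from 0 (shut) to 1 (fully open), set as the call begins (- or left out, the last holds). The fingers move at their own pace and stop on an object; the grip force is fixed at half the most. Time passes only in rows, so rows that do not move let the fingers close. It gives the time, the measured TCP pose, the force and the opening at its end, in the units of the state.
- robot.observe(): the state, without advancing time (a new reading comes with each control period).
- eyes.get_image(name): name is "side" or "top" or "wrist"; returns a dict with "color" (480x640x3 uint8, red, green, blue), "z_map" (480x640 float32, m along the optical axis (not along the pixel's ray), 0 where there is no reading), "fx", "fy", "cx", "cy" (pixels), "pose" (4x4, takes a point from camera to world coordinates). Camera axes: x right, y down, z forward; pixel columns grow to the right and rows downward; lengths in m; the calibration is good to about 2 mm. The wrist camera is an equidistant fisheye: a pixel r from the principal point sees the ray r / f radians off the axis. A picture is of the moment at which its call begins.
- robot.close_job(): hands the job in, once; it reports no verdict.
The state is a dict: "time": time; "q": joint angles; "dq": joint speeds; "joint_torque": joint torques, N m; "ee_pos": TCP position; "tool_rot": TCP orientation; "contact_force": force on the tool from outside, world axes, zero at the start; "wrist_torque": the same for the moment, N m; "gripper_width": opening from 0.0 (shut) to 1.0 (fully open).
Only numpy, scipy, OpenCV 4.12 (cv2) and the standard library are available. Lean on these libraries where they do the work, as an engineer would, in place of code of your own. Each camera call takes 0.05 s, during which the arm holds its last target. There are 200 camera calls.

## Working session

There is one attempt and no reset: what is moved stays moved. The work goes in short steps, Python scripts to look and compute and a shell command to move; the robot and the scene stay as the last step left them, time stands still between calls to the robot, and variables do not carry over. Pictures are saved under pics/ and viewed, about 8 in all and at most 12, crops included, and the job is handed in when it is done.

```bash
ls; mkdir -p pics
python3 - <<'E'
from rig import robot, eyes
import cv2,numpy as np,pickle
s=robot.observe(); print(s)
d={}
for n in("top","side"):
    im=eyes.get_image(n); d[n]=im
    cv2.imwrite(f"pics/{n}0.png",im["color"][...,::-1])
    print(n,im["fx"],im["fy"],im["cx"],im["cy"],im["pose"].round(3).tolist())
pickle.dump(d,open("d0.pkl","wb"))
E
```

```text
pics
{'time': 0.0, 'q': array([-1.23150161,  0.41796987, -0.01033454,  1.61414909,  0.00463617,
        1.11069194, -0.05299187]), 'dq': array([ 1.42411384e-03,  3.28088536e-05, -2.22042829e-03,  1.13601797e-04,
       -4.52681541e-04, -1.04635004e-05, -3.16942126e-03]), 'joint_torque': array([-2.74753482e-03, -8.51229286e+01,  6.36789836e-01, -4.26014793e+01,
       -4.90155187e-02,  1.83712039e-02,  1.46367838e-04]), 'ee_pos': array([0.23212677, 0.57990145, 0.20483823]), 'tool_rot': array([-5.94478600e-01, -3.08462310e+00,  1.84852371e-03]), 'contact_force': array([ 0.4487345 ,  0.82178658, -0.53188315]), 'wrist_torque': array([-0.06429158, -0.05074273, -0.00408849]), 'gripper_width': 0.9967192367405457}
top 449.6804114006102 449.6804114006102 319.76586713593565 242.5973696406411 [[-0.076, -0.975, 0.21, 0.339], [-0.997, 0.073, -0.02, -0.247], [0.004, -0.211, -0.977, 0.91], [0.0, 0.0, 0.0, 1.0]]
side 452.21866889980663 452.21866889980663 322.5141712095881 239.90342938178654 [[0.998, 0.044, -0.051, 0.532], [0.064, -0.421, 0.905, -1.016], [0.019, -0.906, -0.423, 0.443], [0.0, 0.0, 0.0, 1.0]]
```

View pics/top0.png

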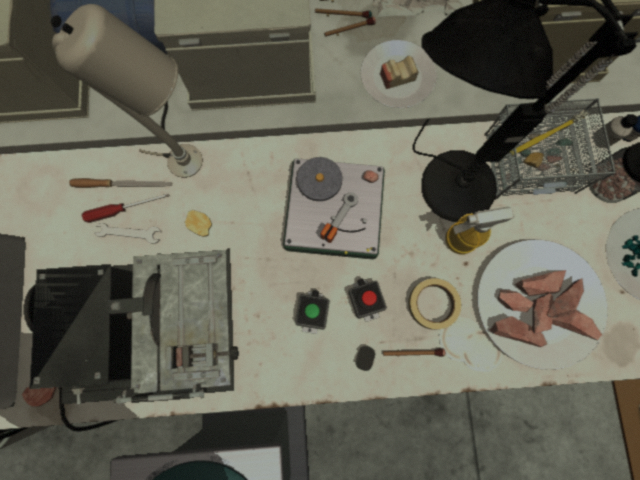

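View pics/side0.png

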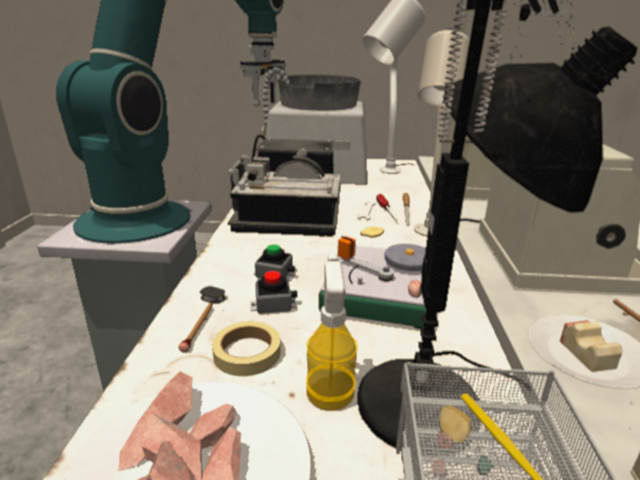

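The top view shows the polisher near (335,205), its grip at about (328,231) and its pivot at about (350,200). The green button is at (313,311) and the red at (370,298). The side view agrees, and the lever sits to the left, at off. Next I'll measure these points.

```bash
cat > h.py <<'E'
import numpy as np,cv2
def pts(im,m=None):
    z=im["z_map"]; v,u=np.nonzero((z>0) if m is None else (m&(z>0))); d=z[v,u]
    p=np.c_[(u-im["cx"])/im["fx"]*d,(v-im["cy"])/im["fy"]*d,d]
    return p@im["pose"][:3,:3].T+im["pose"][:3,3],u,v
def ray(im,u,v,h):
    d=im["pose"][:3,:3]@[(u-im["cx"])/im["fx"],(v-im["cy"])/im["fy"],1]; o=im["pose"][:3,3]
    return o+d*(h-o[2])/d[2]
def mask(im,name):
    h,s,v=cv2.split(cv2.cvtColor(im["color"],cv2.COLOR_RGB2HSV))
    r={"orange":(h>=5)&(h<=16)&(s>190)&(v>100),"green":(h>50)&(h<80)&(s>130)&(v>80),"red":((h<4)|(h>176))&(s>180)&(v>110)}
    return r[name]
E
python3 - <<'E'
from h import *; import pickle
d=pickle.load(open("d0.pkl","rb"))
for n,boxes in(("top",{"orange":(290,215,350,250),"green":(290,290,335,330),"red":(350,280,390,315)}),("side",{"orange":(330,230,362,265),"green":(255,238,295,262),"red":(255,265,295,292)})):
    im=d[n]
    for c,(a,b,e,f) in boxes.items():
        m=mask(im,c); k=np.zeros_like(m); k[b:f,a:e]=1; m&=k
        p,u,v=pts(im,m); print(n,c,m.sum(),u.mean().round(1),v.mean().round(1),np.median(p,0).round(4),p.min(0).round(3),p.max(0).round(3))
im=d["top"]
p,u,v=pts(im)
# deck plane & rectangle
k=(abs(p[:,2]-.055)<.006)&(u>270)&(u<400)&(v>145)&(v<265)
q=p[k]; r=cv2.minAreaRect((q[:,:2]*1000).astype(np.float32)); print("deck z",np.median(q[:,2]),r,cv2.boxPoints(r).round(0).tolist())
t=p[(abs(p[:,2])<.02)&(p[:,0]<.6)]; print("table z",np.median(t[:,2]))
# tall map (above 0.12) coarse
for x in np.arange(.2,1.0,.08):
    row=[]
    for y in np.arange(.72,-.72,-.08):
        kk=(abs(p[:,0]-x)<.04)&(abs(p[:,1]-y)<.04); row.append("%4d"%(100*np.percentile(p[kk,2],99)) if kk.sum() else "   .")
    print("x%.2f"%x,"".join(row))
print("y"," ".join("%.2f"%y for y in np.arange(.72,-.72,-.08)))
E
```

```text
top orange 31 329.7 230.8 [ 0.5334 -0.283   0.1048] [ 0.519 -0.293  0.102] [ 0.544 -0.268  0.108]
top green 145 311.7 310.5 [ 0.3927 -0.239   0.0617] [ 0.38  -0.251  0.058] [ 0.405 -0.226  0.067]
top red 146 368.9 297.6 [ 0.4086 -0.3478  0.0619] [ 0.397 -0.36   0.058] [ 0.421 -0.337  0.065]
side orange 218 344.5 247.3 [ 0.5311 -0.2918  0.093 ] [ 0.521 -0.298  0.071] [ 0.546 -0.28   0.107]
side green 71 272.5 248.7 [ 0.3932 -0.2482  0.0611] [ 0.383 -0.255  0.054] [ 0.405 -0.235  0.064]
side red 151 271.6 276.2 [ 0.4094 -0.3539  0.062 ] [ 0.396 -0.363  0.054] [ 0.423 -0.336  0.064]
deck z 0.05505046242512557 ((595.5881958007812, -298.0841979980469), (184.84100341796875, 187.27984619140625), 80.27120208740234) [[488.0, -373.0], [672.0, -405.0], [703.0, -223.0], [519.0, -191.0]]
table z 0.00040118733471311563
x0.20    .   . -24 -21   0   0   0   0   0   0   0   0   0   0   0   0   0   0
x0.28    .   .   .   .   0   4  17  17  17  17  17   0   0   1   1   1   2   4
x0.36    .   .   .   .   .   5  17  17  17  17  17   0   6   5   4   2   5   5
x0.44    .   .   .   .   .   6  17  17  17  17  13   0   6   6   5   2   2   3
x0.52    .   .   .   .   .   6  17  17  17  13  13   5  10  10   5  18  18   2
x0.60    .   .   .   .   0   6   2   2   0   1   0   0   7   7   6  39  50  46
x0.68    .   .   .   .   0   0   2   1  42  44  40   0   8   7  38  41  51  49
x0.76    .   .   .   .   1   1   1   1  42  44  40   1   1   1  37  41  41  12
x0.84    .   .   .   .   6  17  26   1   2  26  26  26  26   1   5   6   3  26
x0.92    .   .   .   .   .   .  26  19  19  26  26  26  26   1   5   6   3  23
y 0.72 0.64 0.56 0.48 0.40 0.32 0.24 0.16 0.08 0.00 -0.08 -0.16 -0.24 -0.32 -0.40 -0.48 -0.56 -0.64
```

Polisher yaw is about -9.9° and its centre is (0.596,-0.298). The grip at off should be at (0.531,-0.280), which matches the orange blob in both views, so the lever is at off. Before moving, I'll check the corridor for tall objects.

Run:
```python
from h import *; import pickle
d=pickle.load(open("d0.pkl","rb"))
p=np.r_[pts(d["side"])[0],pts(d["top"])[0]]
p=p[(p[:,2]>-.1)]
for x in np.arange(.08,.9,.08):
    row=[]
    for y in np.arange(.88,-.66,-.08):
        kk=(abs(p[:,0]-x)<.04)&(abs(p[:,1]-y)<.04); row.append("%5d"%(100*np.percentile(p[kk,2],99.5)) if kk.sum() else "    .")
    print("x%.2f"%x,"".join(row))
print("y    "," ".join("%.0f"%(100*y) for y in np.arange(.88,-.66,-.08)))
```

```text
x0.08     .    .    .    .    .    .    .    .    .    0   49   48   36    1    .    .    .    .    .    .
x0.16     .    .    .    .   51   51    1    .   -4    0    1    1    1    0    .    .    .    .    .    .
x0.24     .    .    .   40   51   51   19    4    4    7   15   15   15    0    0    1    0    0    0    2
x0.32     .    .    .   52   52   33   30   21   17   17   17   17   17    0    0    1    1    2    5    5
x0.40     .    .    .   30   30    .   30   29   17   17   17   17   13    0    6    6    5    2    2    4
x0.48     .    .    .   30   30    .   30   21   17   17   17   16   13    0    5    9    5   19   18    2
x0.56     .    .    .   22   42   47   44   20    0    0    0    1    0    5   10   10    5   18   18   12
x0.64     .    .    0   35   41   52   47    0    2    2    1   41   37    0    8    8   38   41   51   46
x0.72     .    .    0   34   21   52    0    0    2    1   42   44   40    0    7    7   38   41   47   34
x0.80     .    .    1    1    1    1    1    1    1    1    2   42   25    1   25    1    3   38   44    1
x0.88     .    .    1    1    .   19   18   18   26    1    2   26   26   26   26    3    5    6    3   26
y     88 80 72 64 56 48 40 32 24 16 8 0 -8 -16 -24 -32 -40 -48 -56 -64
```

```bash
python3 -m handwheel '0 0 -0.5 0 0 0.5;0 0 -1 0 0 0.5;0 0 -1 0 0 0.5;0 0 -0.8 0 0 0.5;0 0 0 0 0 0.43' 0
```

```text
time: 0.6
ee_pos: [0.2326, 0.5812, 0.3077]
tool_rot: [0.967, 2.989, 0.007]
contact_force: [-0.0, -0.1, 0.7]
gripper_width: 0.607
```

```bash
python3 -m handwheel '0 0 -1 0 0 0;0 0 -1 0 0 0;-0.4 -0.3 -0.5 0 0 0;-0.8 -0.52 0 0 0 0;-0.9 -0.6 0 0 0 0;-0.9 -0.6 0 0 0 0;-0.9 -0.6 0 0 0 0;-0.9 -0.6 0 0 0 0;-0.9 -0.6 0 0 0 0;-0.9 -0.6 0 0 0 0;-0.9 -0.6 0 0 0 0;-0.9 -0.6 0 0 0 0;-0.9 -0.6 0 0 0 0;-0.9 -0.6 0 0 0 0;-0.9 -0.6 0 0 0 0;-0.9 -0.6 0 0 0 0;-0.9 -0.6 0 0 0 0;-0.9 -0.6 0 0 0 0;-0.9 -0.6 0 0 0 0'
```

```text
time: 2.5
ee_pos: [0.4178, 0.0815, 0.3789]
tool_rot: [-0.964, -2.989, -0.0]
contact_force: [0.4, 0.3, -0.2]
gripper_width: 0.005
```

```bash
python3 -m handwheel '-0.9 -0.56 0 0 0 0;-0.9 -0.56 0 0 0 0;-0.9 -0.56 0 0 0 0;-0.9 -0.56 0 0 0 0;-0.9 -0.56 0.5 0 0 0;-0.9 -0.56 0.7 0 0 0;-0.9 -0.56 0.7 0 0 0;-0.9 -0.56 0.7 0 0 0;-0.9 -0.56 0.7 0 0 0;-0.9 -0.56 0.7 0 0 0;-0.7 -0.4 0.7 0 0 0;-0.4 -0.24 0.7 0 0 0;0 0 0.5 0 0 0;0 0 0 0 0 0;0 0 0 0 0 0'
python3 - <<'E'
from rig import robot,eyes
import cv2,numpy as np
for n in("wrist",):
    im=eyes.get_image(n); cv2.imwrite(f"pics/{n}1.png",im["color"][...,::-1]); print(im["fx"],im["cx"],im["cy"],im["pose"].round(3).tolist()); np.save("w1.npy",im,allow_pickle=True)
E
```

```text
time: 4.0
ee_pos: [0.5545, -0.2448, 0.203]
tool_rot: [0.964, 2.99, 0.001]
contact_force: [0.2, -0.4, 0.7]
gripper_width: 0.005
371.64829954431775 318.5500432398533 241.6781341146363 [[0.584, 0.79, 0.185, 0.502], [0.812, -0.569, -0.132, -0.207], [0.001, 0.227, -0.974, 0.382], [0.0, 0.0, 0.0, 1.0]]
```

View pics/wrist1.png

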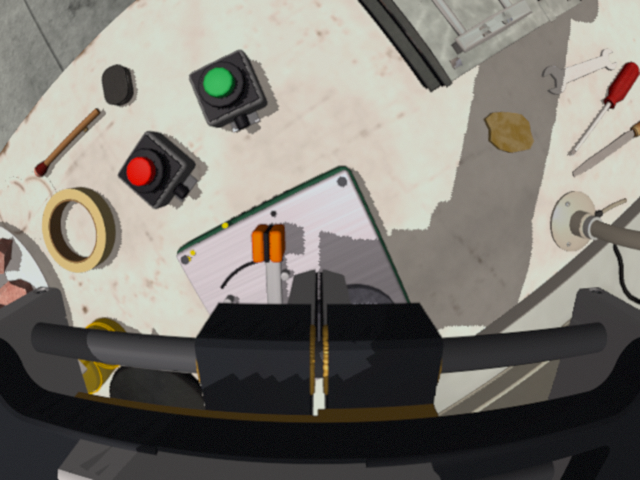

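The wrist view shows the orange grip at (267,243), with its two halves and the lever running along the image column, so the tool lines up with it. Green is at (218,82) and red at (142,171). I'll work out the grip and button positions from this view.

```bash
cat >> h.py <<'E'
def fray(im,u,v,h):
    a,b=(u-im["cx"])/im["fx"],(v-im["cy"])/im["fy"]; r=np.hypot(a,b)
    d=im["pose"][:3,:3]@np.array([a/r*np.sin(r),b/r*np.sin(r),np.cos(r)]); o=im["pose"][:3,3]
    return o+d*(h-o[2])/d[2]
E
python3 - <<'E'
from h import *
im=np.load("w1.npy",allow_pickle=True).item()
piv=np.array([.6003,-.3293])
for c,(a,b,e,f),h in(("orange",(240,215,300,265),.105),("green",(195,60,240,105),.062),("red",(120,145,165,190),.062)):
    m=mask(im,c); k=np.zeros_like(m); k[b:f,a:e]=1; v,u=np.nonzero(m&k)
    print(c,len(u),u.min(),u.max(),v.min(),v.max())
    P=fray(im,(u.min()+u.max())/2,(v.min()+v.max())/2,h); print(P.round(4), "zmap med",np.median(im["z_map"][v,u]))
    if c=="orange":
        for y1 in(v.min(),v.min()+18): # top-edge rows
            print(fray(im,u.min(),y1,h).round(4),fray(im,u.max(),y1,h).round(4))
        d=P[:2]-piv; print("R",np.hypot(*d),"ang",np.degrees(np.arctan2(d[1],d[0])))
E
```

```text
orange 721 252 281 230 261
[ 0.5337 -0.2784  0.105 ] zmap med 0.28582236
[ 0.5174 -0.2801  0.105 ] [ 0.5306 -0.2619  0.105 ]
[ 0.5286 -0.2889  0.105 ] [ 0.5419 -0.2704  0.105 ]
R 0.08385342099621171 ang 142.59144145177754
green 670 203 232 67 96
[ 0.3949 -0.2376  0.062 ] zmap med 0.29637486
red 573 126 151 157 185
[ 0.4107 -0.346   0.062 ] zmap med 0.31356162
```

Grip centre is about (0.532,-0.280), agreeing with the other estimate within 3 mm. I'll check clearance to the sprayer while lowering.

```bash
python3 - <<'E'
from h import *; import pickle
d=pickle.load(open("d0.pkl","rb"))
p=np.r_[pts(d["side"])[0],pts(d["top"])[0]]
k=(p[:,2]>.15)&(p[:,2]<.3)&(p[:,0]>.42)&(p[:,0]<.62)&(p[:,1]<-.36)&(p[:,1]>-.62)
q=p[k]; print(len(q),q.min(0),q.max(0),np.percentile(q,[2,98],axis=0))
E
python3 -m handwheel '0 0 0.5 0 0 0;0 0 0.8 0 0 0;0 0 0.9 0 0 0;0 0 0.9 0 0 0;0 0 0.6 0 0 0;0 0 0.2 0 0 0;0 0 0 0 0 0'
```

```text
1994 [ 0.50713219 -0.59019487  0.15013569] [ 0.61999903 -0.50943834  0.2998715 ] [[ 0.50830216 -0.58829701  0.15251721]
 [ 0.61990643 -0.51414675  0.27048258]]
time: 4.75
ee_pos: [0.5545, -0.2452, 0.0852]
tool_rot: [-0.963, -2.99, 0.0]
contact_force: [-0.5, -0.4, 0.7]
gripper_width: 0.009
```

```bash
python3 -m handwheel '0 -0.2 0 0 0 0;0 -0.2 0 0 0 0;0 -0.15 0 0 0 0;0.04 -0.145 0 0 0 -0.5;0.04 -0.145 0 0 0 -0.5;0.04 -0.145 0 0 0 -0.5;0.04 -0.145 0 0 0 -0.5'; python3 -m handwheel '0.04 -0.145 0 0 0 -0.5'
```

```text
time: 5.45
ee_pos: [0.5323, -0.2714, 0.0862]
tool_rot: [0.657, 3.071, 0.0]
contact_force: [1.3, 1.0, 0.2]
gripper_width: 0.005
time: 5.55
ee_pos: [0.5292, -0.275, 0.0861]
tool_rot: [0.58, 3.086, -0.0]
contact_force: [0.8, 1.0, -0.4]
gripper_width: 0.004
```

```bash
python3 -m handwheel '0.04 -0.145 0 0 0 -0.5;0.04 -0.145 0 0 0 -0.5;0.04 -0.145 0 0 0 -0.5;0.04 -0.145 0 0 0 -0.5'; python3 -m handwheel '0.04 -0.145 0 0 0 -0.5;0.04 -0.145 0 0 0 -0.5;0.04 -0.145 0 0 0 -0.5'
python3 - <<'E'
from rig import robot,eyes
import cv2
im=eyes.get_image("wrist"); cv2.imwrite("pics/w2.png",im["color"][...,::-1])
E
```

```text
time: 5.95
ee_pos: [0.5192, -0.2905, 0.086]
tool_rot: [0.27, 3.129, -0.001]
contact_force: [-0.0, -0.0, -0.2]
gripper_width: 0.006
time: 6.25
ee_pos: [0.5144, -0.3022, 0.086]
tool_rot: [0.034, 3.14, 0.001]
contact_force: [2.3, 2.2, -0.0]
gripper_width: 0.005
```

View pics/w2.png

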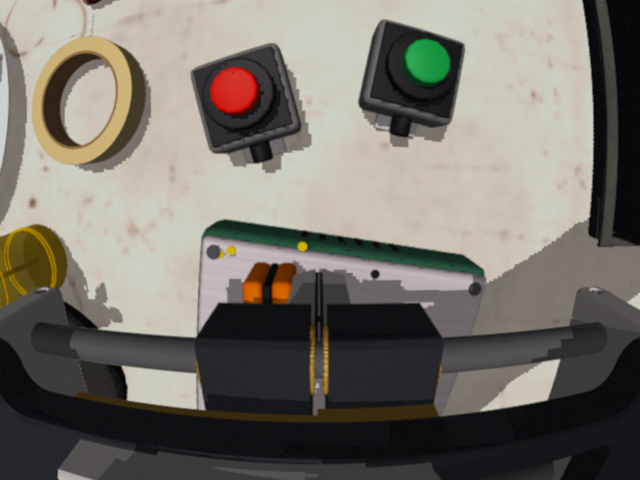

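The grip at (268,283) is against the finger and past the single yellow dot, at roughly 0.6 rad. I'll keep going to the fast stop.

```bash
python3 -m handwheel '0.04 -0.145 0 0 0 -0.5;0.04 -0.145 0 0 0 -0.5;0.04 -0.145 0 0 0 -0.5'; python3 -m handwheel '0.04 -0.145 0 0 0 -0.5;0.04 -0.145 0 0 0 -0.5;0.03 -0.1 0 0 0 -0.3;0 0 0 0 0 0'
python3 - <<'E'
import numpy as np
from rig import robot
s=robot.observe(); r=s["tool_rot"]; a=2*np.arctan2(r[1],r[0]); p=s["ee_pos"][:2]-[.6003,-.3293]
u=np.array([np.cos(a),np.sin(a)]); t=np.array([u[1],-u[0]]); print(s["ee_pos"],np.degrees(a)%360,p@u,p@t,s["contact_force"])
E
```

```text
time: 6.6
ee_pos: [0.5108, -0.3159, 0.0859]
tool_rot: [-0.199, 3.135, -0.001]
contact_force: [-0.5, 0.8, 0.1]
gripper_width: 0.005
time: 7.0
ee_pos: [0.5094, -0.3284, 0.0859]
tool_rot: [-0.399, 3.116, -0.001]
contact_force: [-0.1, -0.7, 1.5]
gripper_width: 0.005
[ 0.50938757 -0.32838293  0.08590194] 194.59798374076175 0.08774646567203756 0.023800602397493386 [-0.13898931 -0.65907331  1.48227573]
```

```bash
python3 -m handwheel '0 0.2 0 0 0 0;0 0.4 0 0 0 0;0 0.4 0 0 0 0;0 0 -0.5 0 0 0;0 0 -0.9 0 0 0;0 0 -0.9 0 0 0;0 0 -0.9 0 0 0;0 0 -0.8 0 0 0;0 0 0 0 0 0;0 0 0 0 0 0'
python3 - <<'E'
from rig import robot,eyes
from h import *
im=eyes.get_image("wrist"); cv2.imwrite("pics/w3.png",im["color"][...,::-1]); np.save("w3.npy",im,allow_pickle=True)
m=mask(im,"orange").astype(np.uint8); n,l,st,c=cv2.connectedComponentsWithStats(m)
for i in range(1,n):
    if st[i,4]>80: print(st[i],c[i])
E
```

```text
time: 8.0
ee_pos: [0.5023, -0.2984, 0.2065]
tool_rot: [-0.401, 3.115, -0.001]
contact_force: [-0.3, 1.5, 0.0]
gripper_width: 0.002
[248 229  14  32 370] [254.08108108 245.        ]
[232 230  12  31 304] [237.37171053 245.41118421]
```

View pics/w3.png

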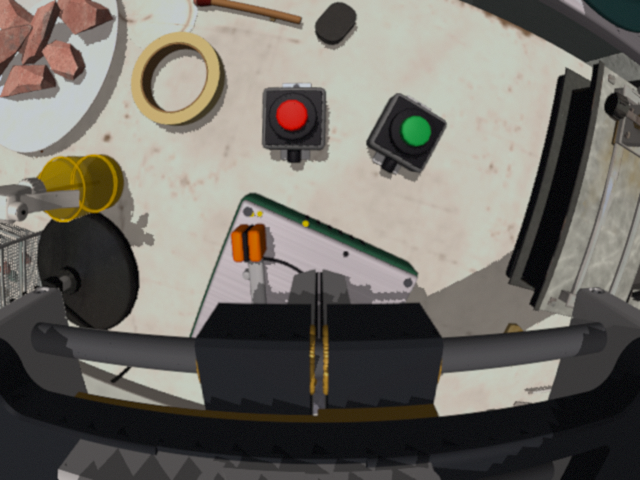

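The grip now sits at (247,245), beside the two yellow dots at (254,214). I'll compute the lever angle and the shift to the green button at (416,131).

Run:
```python
from rig import robot
from h import *
from scipy.spatial.transform import Rotation as Ro
im=np.load("w3.npy",allow_pickle=True).item()
P=fray(im,247,245,.105); d=P[:2]-[.6003,-.3293]; a=np.arctan2(d[1],d[0])%(2*np.pi)
print(P.round(4),"R",np.hypot(*d).round(4),"q",(a-np.radians(144.3)).round(3))
m=mask(im,"green"); k=np.zeros_like(m); k[105:155,390:445]=1; v,u=np.nonzero(m&k)
G=fray(im,(u.min()+u.max())/2,(v.min()+v.max())/2,.062); print(G.round(4))
s=robot.observe(); R=Ro.from_rotvec(s["tool_rot"]).as_matrix(); g=(np.array([.394,-.238,.062])+G)/2; print(g,(R.T@(g-s["ee_pos"])/.03).round(2))
```

```text
[ 0.5201 -0.3519  0.105 ] R 0.0833 q 0.898
[ 0.3945 -0.2387  0.062 ]
[ 0.39425458 -0.23834912  0.062     ] [2.97 2.84 4.79]
```

The lever reads 0.898 rad (fast), at R 83 mm. Next I'll go above the green button.

```bash
python3 -m handwheel '0.4 0.4 0 0 0 0;0.7 0.7 0 0 0 0;0.8 0.8 0.3 0 0 0;0.7 0.6 0.8 0 0 0;0.37 0.34 0.9 0 0 0;0 0 0.9 0 0 0;0 0 0.7 0 0 0;0 0 0.4 0 0 0;0 0 0.1 0 0 0;0 0 0 0 0 0;0 0 0 0 0 0'
python3 - <<'E'
from rig import robot,eyes
import cv2
im=eyes.get_image("wrist"); cv2.imwrite("pics/w4.png",im["color"][...,::-1])
print(robot.observe()["ee_pos"])
E
```

```text
time: 9.15
ee_pos: [0.3947, -0.2389, 0.0832]
tool_rot: [-0.401, 3.115, -0.001]
contact_force: [-0.9, 0.2, 0.0]
gripper_width: 0.004
[ 0.39475604 -0.23886855  0.08323628]
```

View pics/w4.png

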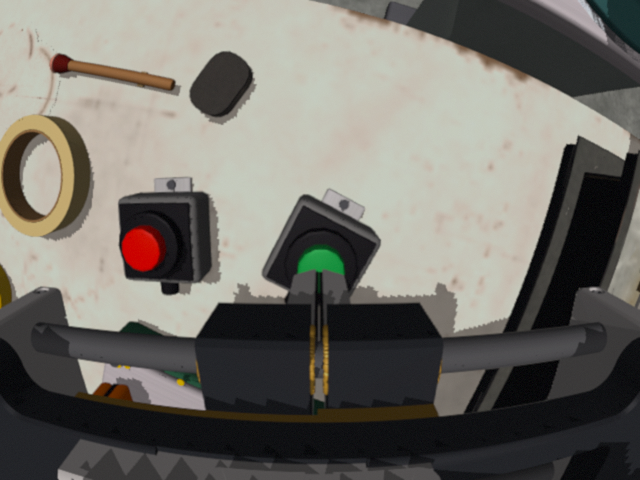

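The finger is centred laterally on the green cap (320,262). I'll press down in small steps.

```bash
python3 -m handwheel '0 0 0.3 0 0 0;0 0 0.2 0 0 0;0 0 0.15 0 0 0;0 0 0.05 0 0 0;0 0 0.05 0 0 0;0 0 0 0 0 0'; python3 -m handwheel '0 0 0.05 0 0 0;0 0 0.05 0 0 0;0 0 0 0 0 0';python3 -m handwheel '0 0 0.05 0 0 0;0 0 0 0 0 0'
```

```text
time: 9.8
ee_pos: [0.3941, -0.2386, 0.0599]
tool_rot: [0.401, -3.115, -0.0]
contact_force: [-1.4, 1.3, 2.5]
gripper_width: 0.004
time: 10.1
ee_pos: [0.3943, -0.2387, 0.0569]
tool_rot: [-0.401, 3.116, -0.0]
contact_force: [-2.1, 0.3, 4.6]
gripper_width: 0.003
time: 10.3
ee_pos: [0.3944, -0.2387, 0.0559]
tool_rot: [-0.401, 3.116, 0.0]
contact_force: [-5.7, 4.5, 20.6]
gripper_width: 0.005
```

The button hit a hard stop at z 0.056, 6 mm below the cap top at 0.062, with the force rising from about 5 N to 21 N. That means fully down, so I'll give it a slight extra push and then release.

```bash
python3 -m handwheel '0 0 0.02 0 0 0;0 0 0 0 0 0'; python3 -m handwheel '0 0 -0.1 0 0 0;0 0 -0.2 0 0 0;0 0 -0.5 0 0 0;0 0 -0.9 0 0 0;0 0 -0.9 0 0 0;0 0 -0.9 0 0 0;0 0 -0.9 0 0 0;0.5 0 -0.5 0 0 0;0.8 0.5 0 0 0 0;0.8 0.8 0 0 0 0;0.5 0.8 0 0 0 0;0 0.8 0 0 0 0;0 0.8 0 0 0 0;0 0.3 0 0 0 0;0 0 0 0 0 0;0 0 0 0 0 0'
python3 - <<'E'
from rig import robot,eyes
from h import *
im=eyes.get_image("top"); cv2.imwrite("pics/t5.png",im["color"][...,::-1])
for c,(a,b,e,f) in {"orange":(290,215,360,260),"green":(290,290,335,330),"red":(350,280,390,315)}.items():
    m=mask(im,c); k=np.zeros_like(m); k[b:f,a:e]=1; p,u,v=pts(im,m&k); print(c,len(u),np.median(p,0).round(4) if len(u) else 0)
E
```

```text
time: 10.5
ee_pos: [0.3944, -0.2388, 0.0557]
tool_rot: [-0.401, 3.115, 0.001]
contact_force: [-8.8, 5.1, 31.9]
gripper_width: 0.005
time: 12.1
ee_pos: [0.2888, -0.143, 0.2021]
tool_rot: [-0.401, 3.115, -0.001]
contact_force: [0.1, -0.6, -0.1]
gripper_width: 0.004
orange 0 0
green 150 [ 0.3927 -0.2391  0.062 ]
red 152 [ 0.4089 -0.3479  0.0618]
```

View pics/t5.png

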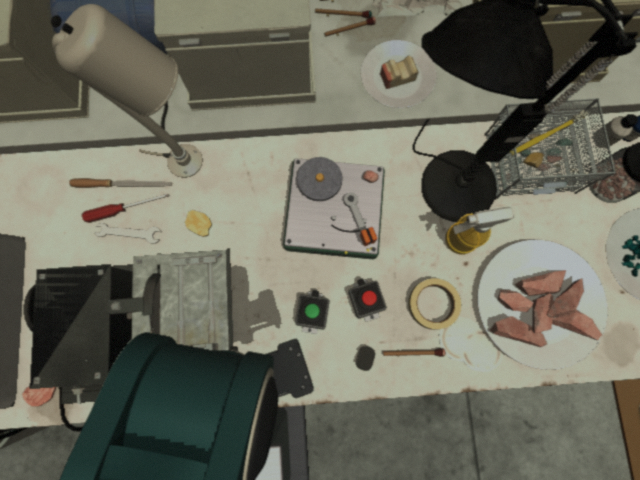

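The top view shows the lever at fast, with its grip at (368,236). The green button is back up at z 0.062, the loose things have not moved, and the arm is clear, so I'll hand in.

```bash
python3 -c "
from rig import robot
print(robot.close_job())"
```

```text
the job is handed in; nothing more can be done
None
```

The polisher is set to fast and its start button has been pressed and released. The job was handed in at about 12 s of the 51 s allowed.

- **Lever:** I pushed the orange grip with the shut fingertips along its arc from off, through slow, to the fast stop. I then backed the finger off, and the wrist camera read the lever at 0.898 rad (0.90 is fast). The final top picture shows it still there. An automatic colour check on that same picture found no orange pixels, because the search box mostly missed the grip's new position, so that last confirmation is by eye.
- **Start button:** I pressed the green button to a hard stop 6 mm down, where the force rose from about 5 N to 32 N. After release its top measured 62 mm above the table again, the same as before.
- **Everything else:** The red button was not touched and still reads 62 mm. The loose objects look unmoved in the final top picture, and the arm finished clear with about zero contact force.

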